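Close up the bread cupboard with the folding door

ROBOT

A 6-joint arm with a two-finger parallel gripper is mounted at the origin on a cart in front of the work surface, level with it; the furniture and walls round the work are solid. World frame = base frame: x ahead of the robot, y to its left, z up, the work surface at z = 0. Lengths are in m, angles in degrees, forces in N, time in s.
With the tool pointing down it reaches from about 0.3 to 0.75 m from the base axis. Payload 8.5 kg.
Tool frame: the origin (TCP) lies midway between the tips of the shut fingers; the grasp point (between the pads) lies 19 mm behind it (env.hold_point_z is the distance from the TCP to the grasp point, in m); z points along the fingers, y is the line along which they close (so a half turn about z gives the same grasp; the last joint's range is limited). The gripper opens to 85 mm and grips with 20 to 120 N. Pads are 22 mm wide; open, the fingers measure 114 mm over their backs; the gripper's body (76 mm by 85 mm) begins 54 mm behind the grasp point. The pads swing forward as they close: fully open they stand 13 mm farther back than shut.
Start: joints at [-88.024, 21.807, 74.336, -0, 83.858, -12.336], TCP at [0.136, -0.533, 0.231] pointing down, gripper open.
Joint ranges: [-178.18, 178.18], [-50.72, 133.34], [12.68, 142.11], [-81.47, 261.47], [9.98, 163.14], [-165.26, 165.26]. Speed limits (degrees/s): [136.94, 136.94, 180, 180, 180, 180].

INTERFACE

Orientations are given as a 3x3 rotation matrix whose columns are the frame's x, y, z axes.
In Python, from rig import observe, get_image, camera_info, env gives the robot as it stands.
- The arm moves only by the tool drive_tool, never from a script. Its arguments are lists of equal length, an entry for each row: "offset": the shift along the tool's x, y, z in units of 40 mm (1.0 is 40 mm), a list of three; "turn": the turn, a rotation vector about the tool's x, y, z in units of 6 degrees (1.0 is 6 degrees), a list of three; "hand": the opening, from 0 (shut) to 1 (fully open). A call has exactly 10 rows; each row shifts and turns the commanded pose from where the row before left it, along the tool's axes as they then stand; what a row does not reach is not made up. A row lasts 1/8 s, in which the tool goes at most 62.5 mm and 10.7 degrees, less where a joint would pass 70% of its speed; a pose out of reach is approached as far as the arm can. A call is refused whole if a number of a shift passes 1 or a number of a turn 1, either way. A call with a gripper value outside its range is refused whole. The fingers move at their own pace and stop on an object; "newtons" is the grip in N (left out, the last holds). Time passes only in rows, so rows that do not move let the fingers close, or fill a call up. It gives the time, the measured TCP pose, the force, the opening and the grip force at its end, in the units of the state.
- observe(): the state, without advancing time (a new reading comes with each control period).
- get_image(name): name is "scene" or "top"; returns the picture (400x640x3 uint8, blue, green, red); there is no depth.
- camera_info(name): a dict with "fx", "fy", "cx", "cy" (pixels), "k1" (the pictures are not rectified: a ray, as slopes to the right and down, at radius r is drawn at 1 + k1 r^2 times it, then the intrinsics apply), "world_to_cam" (4x4, takes a point from world to camera coordinates). Camera axes: x right, y down, z forward; pixel columns grow to the right and rows downward; lengths in m; the calibration is good to about 2 mm. A picture is of the moment at which its call begins. camera_info takes no time and is no camera call.
- env.close_job(): hands the job in; it is judged then, once.
The state is a dict: "time_s": time; "q": joint angles; "qvel": joint speeds; "joint_efforts": joint torques, N m; "position": TCP position; "tool_rot": TCP orientation; "ft_force": force on the tool from outside, world axes, zero at the start; "wrist_torque": the same for the moment, N m; "grip_width": finger opening in m; "gripper_force": force on a finger pad.
Only numpy, scipy, OpenCV 4.12 (cv2) and the standard library are available. Lean on these libraries where they do the work, as an engineer would, in place of code of your own. Each camera call takes 0.05 s, during which the arm holds its last target. There are 200 camera calls.

TASK

Close up the bread cupboard: slide the loaded tray fully home, then fold the two-leaf door shut leaf by leaf - first the inner leaf (the one hinged to the cupboard) until it clicks onto its roller catch, and only then the outer leaf until it clicks onto its own. Push with feeling: the cupboard only stands on its rubber feet and must not be shoved along the counter, the packs on the tray must stay standing, and nothing else on the counter may be disturbed.

Things in the scene. Friction and masses are not known exactly. Their poses are not given: they have to be found in the camera images.
- cupboard: Pale wooden bread cupboard, 200 deep x 280 wide x 250 mm high, some 4 kg loaded, loose on rubber feet: it slides at 15 to 25 N of push. Origin: centre of its underside, on the counter. x axis from the open front to the back, y to its left seen from the robot, z up. Carcass front edge at x = -100 mm, boards 16 thick; opening y = -124 to 124, z = 30 to 234 mm.
- inner_leaf_hinge (a point): Foot of the upright hinge axis of the inner leaf, at the counter's height: cupboard x = -117, y = 138 mm (left front edge). Axes as the cupboard's.
- inner_leaf (a joint): Angle of the inner leaf to the cupboard front, rad: 0 shut, growing as it opens towards the robot (1.57: straight out). Framed glass leaf, 138 mm from its hinge axis to the knuckle of the outer leaf, 16 thick, z = 24 to 246 mm, with a solid wooden top rail 44 mm high. The axis lies in its outer face, which is at cupboard x = -117 mm when shut. Light friction; stays where left.
- outer_leaf (a joint): Angle of the outer leaf to the inner leaf, rad: 0 in line, growing as it folds outwards, towards the inner leaf's outer face (1.57: square to it); it cannot go past straight. Same size and build as the inner leaf; upright axis in the outer face of both (cupboard x = -117, y = 0 mm with the inner leaf shut). Small knob near its free edge at mid-height. Light friction; stays where left.
- inner_leaf_top (a point): Middle of the inner leaf's upper edge, in its outer face, 69 mm from its hinge axis.
- outer_leaf_top (a point): Middle of the outer leaf's upper edge, in its outer face, 69 mm from its hinge axis.
- inner_catch (a point): Middle between the two sprung rollers of the inner leaf's catch, under the top board (cupboard x = -88, y = 19, z = 217 mm). A spear on the leaf's back snaps in between the rollers over the last 14 mm or so of its travel: it resists with about 8 to 12 N, then draws the leaf shut.
- outer_catch (a point): The same for the outer leaf's catch, of the same make (cupboard x = -88, y = -107, z = 217 mm; the spear sits 105 mm from the outer leaf's axis, the inner one 118 mm from its own).
- tray (a joint): How far the loaded steel tray stands out of its home, m: 0 fully home against its stop, growing as it comes out towards the robot. About 2 N of sliding friction plus light damping.
- tray_front (a point): Middle of the upper edge of the tray's front panel, in its front face. The panel is 208 wide, 6 thick, 46 mm high (z = 36 to 82 mm). When home its face is 10 mm behind the carcass's front edge (cupboard x = -90 mm), so a tool must lean in under the top board to push it there.
- pack_left: Clear pack of dark cookies, 67 x 98 x 100 mm high, standing loose on the left half of the tray. Origin: centre of its underside, on the tray floor 39 mm over the counter; z up.
- pack_right: Clear pack of dark cookies, 68 x 100 x 87 mm high, standing loose on the right half of the tray. Origin: centre of its underside; z up.
- pie: Bystander: pie in a foil tin, 190 mm across, 58 high. Origin: centre of its underside.
- grain_jar: Bystander: open glass jar of grain, 112 mm across, 126 high. Origin: centre of its underside.
- bell: Bystander: counter bell, 74 mm across, 57 high. Origin: centre of its underside.
- stick_cup: Bystander: grey cup of wooden sticks, about 75 mm across, 145 high. Origin: centre of its underside.
- tongs: Bystander: steel tongs lying flat, 330 x 65 x 39 mm. Origin: centre of the underside.
- scissors: Bystander: scissors lying flat, 199 mm long, 9 high. Origin: centre of the underside.
- kraft_packet_1: Bystander: kraft paper packet lying flat, 62 x 100 x 14 mm. Origin: centre of the underside.

How it is judged (in metres and radians):
On the way, in this order (a step that is already met when the one before it is completed fails the run):
1. the tray is pushed fully home, both leaves still open (value of joint tray below 0.005 m and value of joint each of inner_leaf, outer_leaf above 0.2 rad), for 0.2 s.
2. the inner leaf is seated on its catch while the outer leaf is still open (value of joint tray below 0.005 m and value of joint inner_leaf below 0.025 rad and value of joint outer_leaf above 0.2 rad), for 0.2 s.
3. the outer leaf is seated on its catch as well (value of joint tray below 0.005 m and value of joint each of inner_leaf, outer_leaf below 0.025 rad), for 0.2 s.
At the end, for the whole second after the job is handed in: The tray is home within 5 mm; the inner and the outer leaf are each shut within 0.025 rad, which only a seated catch gives; both packs stand upright on the tray (within 0.35 rad); the cupboard is at rest (all of step 3 and angle between each of pack_left, pack_right's own z axis and vertical below 0.35 rad and z of each of pack_left, pack_right in the frame of cupboard above 0.03 m and linear speed of cupboard below 0.01 m/s); the robot touches nothing.
It fails at once if the cupboard is shoved more than 10 mm from where it stood (distance of cupboard from where it was at the start of the episode above 0.01 m).
It fails at once if a pack on the tray is tipped over (more than 0.6 rad) (angle between any of pack_left, pack_right's own z axis and vertical above 0.6 rad).
It fails at once if a bystander is moved more than 25 mm (distance of any of pie, grain_jar, bell, stick_cup, tongs, scissors, kraft_packet_1 from where it was at the start of the episode above 0.025 m).
It also fails if it takes over 72 s, if anything falls off the work surface, if the arm or the gripper's body presses on something with over 40 N, if the wrist force passes 120 N, or if a joint passes its speed limit or range.

## Working session

There is one attempt and no reset: what is moved stays moved. The work goes in short steps, Python scripts to look and compute and a tool call to move; the robot and the scene stay as the last step left them, time stands still between calls to the robot, and variables do not carry over. Pictures are saved under pics/ and viewed, at most 10 in all, crops included, and the job is handed in when it is done.

Besides the shell and the picture viewer there is one more tool, called after "Request:" in YAML: its name, and indented under it one key for each argument. drive_tool: Moves the arm, as the interface text tells. Its arguments: {"type":"object","properties":{"offset":{"type":"array"},"turn":{"type":"array"},"hand":{"type":"array"},"newtons":{"type":"number"}},"required":["offset","turn","hand"]}

```bash
mkdir -p pics; ls; python3 - <<'E'
from rig import observe,get_image,camera_info,env
import cv2
for n in("scene","top"):
    cv2.imwrite(f"pics/{n}0.png",get_image(n))
    print(n,camera_info(n))
print(observe())
E
```

```text
pics
scene {'fx': 506.2293682677039, 'fy': 506.2293682677039, 'cx': 318.7655285891211, 'cy': 200.87496268707983, 'k1': -0.005581830249964035, 'world_to_cam': array([[-0.66380289, -0.74775392, -0.0151593 ,  0.28760034],
       [-0.60087897,  0.54526716, -0.58448968,  0.46104275],
       [ 0.44532032, -0.37887703, -0.81125952,  1.58614226],
       [ 0.        ,  0.        ,  0.        ,  1.        ]])}
top {'fx': 426.0034094601275, 'fy': 426.0034094601275, 'cx': 323.89892436497246, 'cy': 199.35513914395366, 'k1': 0.03199200546662105, 'world_to_cam': array([[ 0.16606702, -0.9861004 , -0.00526647, -0.14536033],
       [-0.89343335, -0.14819646, -0.42404558,  0.50842077],
       [ 0.41737105,  0.07512523, -0.90562553,  1.42945341],
       [ 0.        ,  0.        ,  0.        ,  1.        ]])}
{'time_s': 0.1, 'q': array([-8.80231497e+01,  2.18366035e+01,  7.43776981e+01,  8.70948487e-04,
        8.38591552e+01, -1.23361137e+01]), 'qvel': array([ 0.06322364, -0.07151679, -0.15987977, -0.02112264, -0.04957127,
       -0.02570107]), 'joint_efforts': array([ 1.74189361e-03, -4.49224484e+01, -2.31656778e+01, -2.36407213e-04,
        3.69940666e-03,  4.71385107e-06]), 'position': array([ 0.13595951, -0.53266628,  0.23079443]), 'tool_rot': array([[ 9.68960228e-01,  2.47216657e-01, -2.91208813e-05],
       [ 2.47216490e-01, -9.68959423e-01,  1.28181897e-03],
       [ 2.88670049e-04, -1.24923076e-03, -9.99999178e-01]]), 'ft_force': array([ 0.79645661, -0.35478446,  0.11100101]), 'wrist_torque': array([-0.04105368,  0.00069797, -0.0072776 ]), 'gripper_force': 0.0, 'grip_width': 0.08550325498836847}
```

View pics/scene0.png

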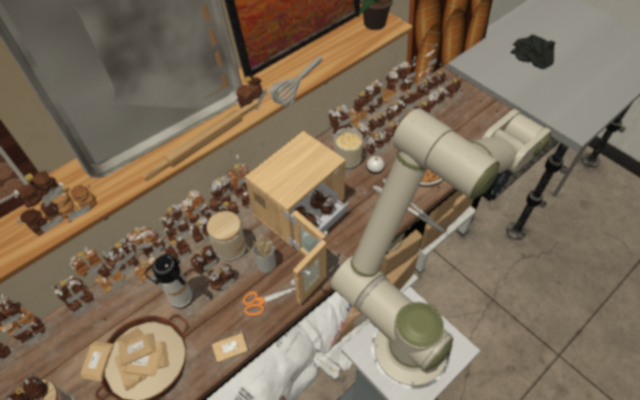

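View pics/top0.png

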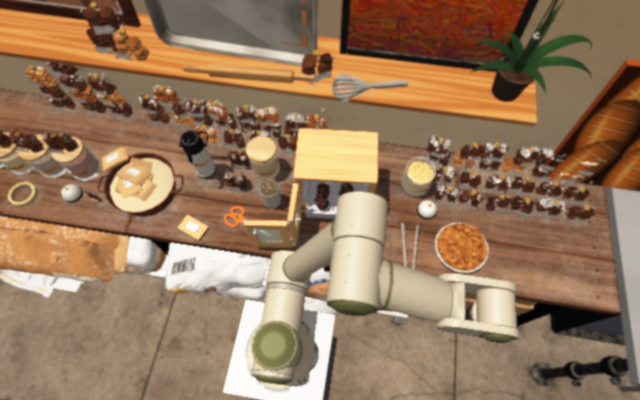

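The scene view shows the cupboard top around px (295,172), with the tray out at (325,205) and the leaves at (312,230) and (312,275). In the top view the cupboard top is at (337,155) and the leaves at (295,215) and (270,233). I'll zoom in on both.

```bash
python3 - <<'E'
import cv2
a=cv2.imread("pics/scene0.png")[125:310,225:425]; cv2.imwrite("pics/c1.png",cv2.resize(a,None,fx=3.2,fy=3.2,interpolation=cv2.INTER_CUBIC))
a=cv2.imread("pics/top0.png")[120:260,220:420]; cv2.imwrite("pics/c2.png",cv2.resize(a,None,fx=4,fy=4,interpolation=cv2.INTER_CUBIC))
E
```

```text
(no output)
```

View pics/c1.png

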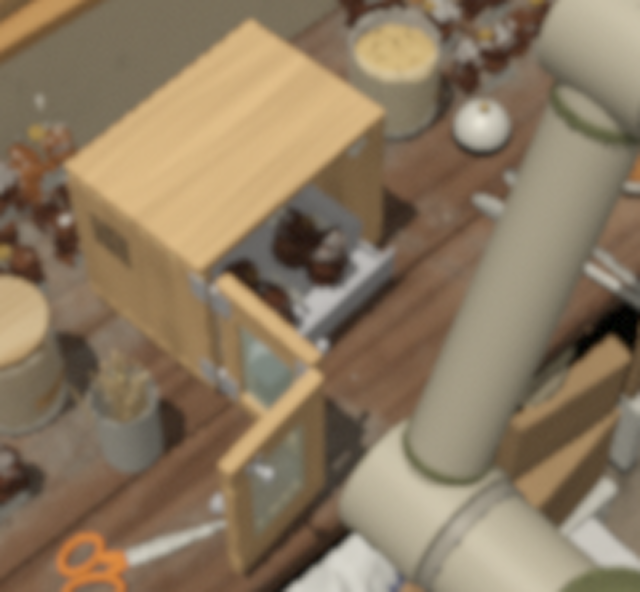

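View pics/c2.png

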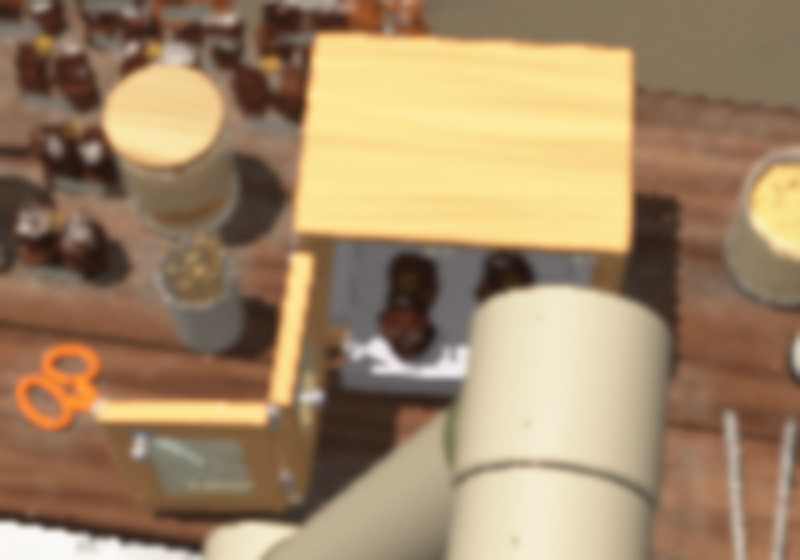

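The crops show the cupboard's four top corners, both leaves' top edges and the tray's front panel. I'll cast rays through these.

```bash
cat > h.py <<'E'
import numpy as np
from rig import camera_info
def ray(n,uv,z):
    c=camera_info(n);T=c["world_to_cam"];d=np.array([(uv[0]-c["cx"])/c["fx"],(uv[1]-c["cy"])/c["fy"]])
    p=d.copy()
    for _ in range(5): p=d/(1+c["k1"]*(p@p))
    R=T[:3,:3];o=-R.T@T[:3,3];v=R.T@np.r_[p,1]
    return o+v*(z-o[2])/v[2]
S=lambda x,y,z:ray("scene",(225+x/3.2,125+y/3.2),z)
U=lambda x,y,z:ray("top",(220+x/4,120+y/4),z)
E
python3 - <<'E'
from h import *
np.set_printoptions(precision=4,suppress=True)
for k,s,t in [("FL",(200,270),(297,232)),("FR",(383,112),(630,250)),("BL",(70,168),(315,37)),("BR",(252,20),(632,50))]:
    print(k,S(*s,.25)[:2],U(*t,.25)[:2])
print("inner hinge",S(212,283,.246)[:2],U(302,253,.246)[:2])
print("inner end",S(320,360,.246)[:2],U(283,405,.246)[:2])
print("outer kn",S(322,375,.246)[:2],U(275,412,.246)[:2])
print("outer free",S(222,465,.246)[:2],U(99,410,.246)[:2])
print("tray R",S(393,252,.082)[:2],"tray L",S(305,325,.082)[:2],U(342,375,.082)[:2],U(467,378,.082)[:2])
print("stickcup",U(205,345,0),"bell",S(482,145,.03))
print("scissors",S(75,560,.005),S(225,525,.005))
E
```

```text
FL [0.5226 0.0476] [0.5237 0.04  ]
FR [ 0.5496 -0.2257] [ 0.5523 -0.2363]
BL [0.7123 0.0655] [0.7174 0.0622]
BR [ 0.7443 -0.21  ] [ 0.7492 -0.2154]
inner hinge [0.505  0.0472] [0.507  0.0327]
inner end [0.3678 0.0278] [0.3704 0.0212]
outer kn [0.3542 0.0375] [0.3635 0.0263]
outer free [0.3444 0.169 ] [0.3422 0.1652]
tray R [ 0.4938 -0.1946] tray L [ 0.4874 -0.0569] [ 0.4715 -0.0005] [ 0.4872 -0.1132]
stickcup [0.5148 0.1466 0.    ] bell [ 0.5627 -0.4112  0.03  ]
scissors [0.4688 0.2814 0.005 ] [0.3948 0.1397 0.005 ]
```

Request:
drive_tool:
  offset:
    - [0.6, -0.7, 0]
    - [0.6, -0.7, 0]
    - [0.6, -0.7, 0]
    - [0.6, -0.7, 0]
    - [0.6, -0.7, 0]
    - [0.6, -0.7, 0]
    - [0.6, -0.7, 0]
    - [0.6, -0.7, 0]
    - [0.6, -0.7, 0]
    - [0.6, -0.7, 0]
  turn:
    - [0, 0, 0.7]
    - [0, 0, 0.7]
    - [0, 0, 0]
    - [0, 0, 0]
    - [0, 0, 0]
    - [0, 0, 0]
    - [0, 0, 0]
    - [0, 0, 0]
    - [0, 0, 0]
    - [0, 0, 0]
  hand: [0, 0, 0, 0, 0, 0, 0, 0, 0, 0]

```text
time_s: 1.35
position: [0.3394, -0.2243, 0.2312]
tool_rot: [[0.995, 0.103, -0.0], [0.103, -0.995, 0.0], [-0.0, -0.0, -1.0]]
ft_force: [0.6, -1.7, -1.1]
grip_width: 0.0002
gripper_force: 0.0
```

Request:
drive_tool:
  offset:
    - [0.8, -0.7, 0]
    - [0.8, -0.7, 0]
    - [0.7, -0.7, 0]
    - [0.4, -0.65, 0]
    - [0, 0, 0]
    - [0, 0, 0]
    - [0, 0, 0]
    - [0, 0, 0]
    - [0, 0, 0]
    - [0, 0, 0]
  turn:
    - [0, 0, 0]
    - [0, 0, 0]
    - [0, 0, 0]
    - [0, 0, 0]
    - [0, 1, 0]
    - [0, 1, 0]
    - [0, 1, 0]
    - [0, 1, 0]
    - [0, 1, 0]
    - [0, 1, 0]
  hand: [0, 0, 0, 0, 0, 0, 0, 0, 0, 0]

```text
time_s: 2.6
position: [0.4348, -0.1049, 0.2314]
tool_rot: [[0.803, 0.103, 0.587], [0.083, -0.995, 0.06], [0.59, 0.001, -0.807]]
ft_force: [0.2, 1.0, -0.9]
grip_width: -0.0001
gripper_force: 0.0
```

```bash
python3 - <<'E'
from rig import *
import cv2
a=get_image("top"); cv2.imwrite("pics/top1.png",a)
b=get_image("scene"); cv2.imwrite("pics/scene1.png",b)
import numpy as np
x=cv2.resize(a[120:270,220:420],(800,600),interpolation=cv2.INTER_CUBIC);cv2.imwrite("pics/c3.png",x)
s=observe();print(s["q"],s["position"],s["ft_force"])
E
```

```text
[-4.54461556e+01 -9.59872454e-02  1.12391830e+02  3.69457693e+01
  4.97681162e+01  1.88765332e+01] [ 0.43373639 -0.10464636  0.2303466 ] [-0.062854    0.27309534 -0.64695095]
```

View pics/c3.png

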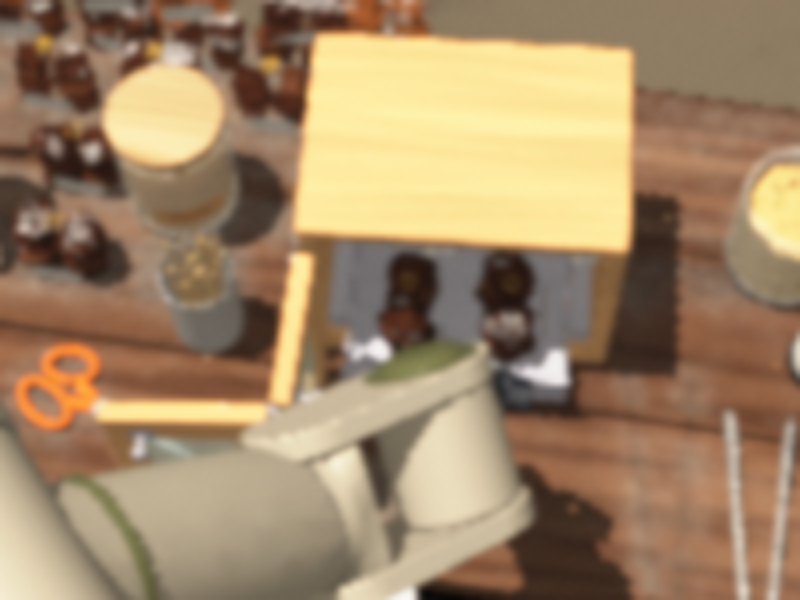

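The tool hangs right of the leaves. The forearm comes in from the left at about (150,520), with the wrist fork's left end at (250,440). I'll check its clearance to the leaf knuckle (272,405) before descending.

```bash
python3 - <<'E'
from h import *
np.set_printoptions(precision=3,suppress=True)
for z in(.35,.45,.55):
    print(z,"fork L",U(250,440,z)[:2],"fork top R",U(480,350,z)[:2],"fork low R",U(530,510,z)[:2],"ring",U(75,490,z)[:2])
import cv2
b=cv2.imread("pics/scene1.png")[100:320,200:480]; cv2.imwrite("pics/c4.png",cv2.resize(b,(760,597),interpolation=cv2.INTER_CUBIC))
E
```

```text
0.35 fork L [0.299 0.023] fork top R [ 0.398 -0.131] fork low R [ 0.28  -0.185] ring [0.241 0.139]
0.45 fork L [0.263 0.006] fork top R [ 0.353 -0.135] fork low R [ 0.246 -0.184] ring [0.21  0.112]
0.55 fork L [ 0.227 -0.011] fork top R [ 0.309 -0.139] fork low R [ 0.211 -0.183] ring [0.179 0.085]
```

View pics/c4.png

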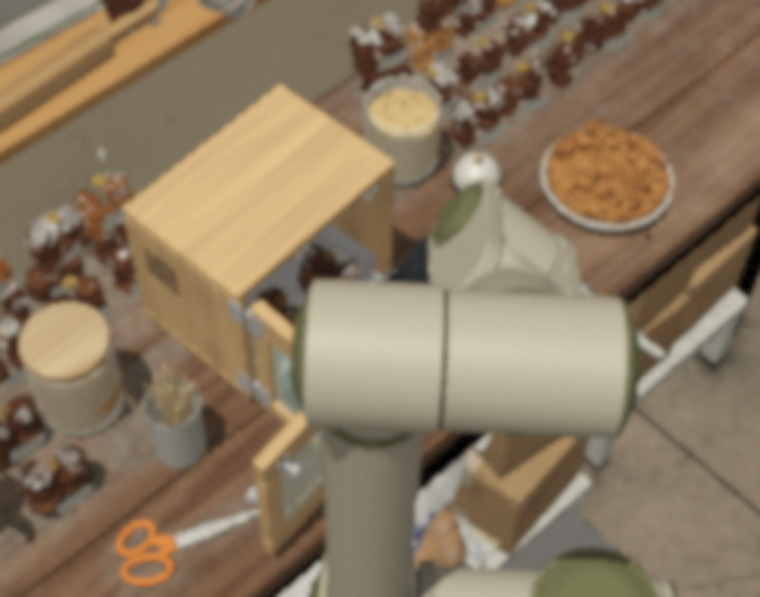

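The forearm is high and clear for now. I'll reduce the tilt to 28°, yaw the tool so the wrist stays to the right of the leaves, and descend in front of the tray.

Request:
drive_tool:
  offset:
    - [0, 0, 0]
    - [0, 0, 0]
    - [0, 0, 0]
    - [0, 0, 0]
    - [-0.33, 0.19, 0.6]
    - [-0.33, 0.19, 0.6]
    - [-0.33, 0.19, 0.6]
    - [-0.33, 0.19, 0.6]
    - [-0.33, 0.19, 0.6]
    - [-0.33, 0.19, 0.6]
  turn:
    - [0, -0.7, 0]
    - [0, -0.65, 0]
    - [0.58, 0, -1]
    - [0.58, 0, -1]
    - [0, 0, 0]
    - [0, 0, 0]
    - [0, 0, 0]
    - [0, 0, 0]
    - [0, 0, 0]
    - [0, 0, 0]
  hand: [0, 0, 0, 0, 0, 0, 0, 0, 0, 0]

```text
time_s: 3.95
position: [0.4482, -0.1476, 0.0656]
tool_rot: [[0.833, 0.339, 0.437], [0.296, -0.941, 0.167], [0.468, -0.01, -0.884]]
ft_force: [-0.3, -0.2, -0.1]
grip_width: 0.0002
gripper_force: 0.0
```

```bash
cat > to.py <<'E'
# print tool-axis units for a cupboard-frame TCP move
from rig import observe
import numpy as np,sys
C=np.array([.634,-.084]);X=np.array([.995,.1]);Y=np.array([-.1,.995])
s=observe();p=s["position"];R=s["tool_rot"]
l=[(p[:2]-C)@X,(p[:2]-C)@Y,p[2]]
print("local mm",np.round(np.array(l)*1e3,1),"F",s["ft_force"].round(1),"t",s["time_s"],"q",s["q"].round(0))
for a in sys.argv[1:]:
    d=np.array(eval(a))/1e3-l
    w=np.r_[X*d[0]+Y*d[1],d[2]]
    print(a,"total units",np.round(R.T@w/.04,2))
E
python3 to.py "(-155,-45,66)" "(-101,-45,66)"; python3 -c "
from rig import observe;print(observe()['tool_rot'].round(3))"
```

```text
local mm [-191.2  -44.7   65.6] F [-0.3 -0.2 -0.1] t 3.95 q [-47.  23. 115.  43.  39. -11.]
(-155,-45,66) total units [0.78 0.23 0.4 ]
(-101,-45,66) total units [1.94 0.56 1.01]
[[ 0.833  0.339  0.437]
 [ 0.296 -0.941  0.167]
 [ 0.468 -0.01  -0.884]]
```

Request:
drive_tool:
  offset:
    - [0.13, 0.037, 0.067]
    - [0.13, 0.037, 0.067]
    - [0.13, 0.037, 0.067]
    - [0.13, 0.037, 0.067]
    - [0.13, 0.037, 0.067]
    - [0.13, 0.037, 0.067]
    - [0.13, 0.037, 0.067]
    - [0.13, 0.037, 0.067]
    - [0.13, 0.037, 0.067]
    - [0.13, 0.037, 0.067]
  turn:
    - [0, 0, 0]
    - [0, 0, 0]
    - [0, 0, 0]
    - [0, 0, 0]
    - [0, 0, 0]
    - [0, 0, 0]
    - [0, 0, 0]
    - [0, 0, 0]
    - [0, 0, 0]
    - [0, 0, 0]
  hand: [0, 0, 0, 0, 0, 0, 0, 0, 0, 0]

```text
time_s: 5.2
position: [0.508, -0.1413, 0.0671]
tool_rot: [[0.833, 0.338, 0.438], [0.295, -0.941, 0.167], [0.469, -0.01, -0.883]]
ft_force: [-2.6, -0.1, 0.3]
grip_width: -0.0
gripper_force: 1.2
```

```bash
python3 to.py "(-104,-45,66)"
```

```text
local mm [-131.1  -44.4   67.1] F [-2.6 -0.1  0.3] t 5.2 q [-41.  26. 108.  40.  39.  -1.]
(-104,-45,66) total units [0.57 0.18 0.33]
```

Request:
drive_tool:
  offset:
    - [0.05, 0.014, 0.026]
    - [0.05, 0.014, 0.026]
    - [0.05, 0.014, 0.026]
    - [0.05, 0.014, 0.026]
    - [0.05, 0.014, 0.026]
    - [0.04, 0.011, 0.02]
    - [0.04, 0.011, 0.02]
    - [0.04, 0.011, 0.02]
    - [0.04, 0.011, 0.02]
    - [0.03, 0.008, 0.015]
  turn:
    - [0, 0, 0]
    - [0, 0, 0]
    - [0, 0, 0]
    - [0, 0, 0]
    - [0, 0, 0]
    - [0, 0, 0]
    - [0, 0, 0]
    - [0, 0, 0]
    - [0, 0, 0]
    - [0, 0, 0]
  hand: [0, 0, 0, 0, 0, 0, 0, 0, 0, 0]

```text
time_s: 6.45
position: [0.528, -0.1393, 0.0674]
tool_rot: [[0.833, 0.338, 0.438], [0.295, -0.941, 0.166], [0.469, -0.009, -0.883]]
ft_force: [-2.1, -0.5, -1.0]
grip_width: -0.0001
gripper_force: 1.0
```

```bash
python3 to.py "(-104,-45,66)"
```

```text
local mm [-111.   -44.4   67.4] F [-2.1 -0.5 -1. ] t 6.45 q [-39.  27. 105.  39.  40.   3.]
(-104,-45,66) total units [0.13 0.06 0.11]
```

Request:
drive_tool:
  offset:
    - [0.013, 0.004, 0.007]
    - [0.013, 0.004, 0.007]
    - [0.013, 0.004, 0.007]
    - [0.013, 0.004, 0.007]
    - [0.013, 0.004, 0.007]
    - [0.013, 0.004, 0.007]
    - [0.013, 0.004, 0.007]
    - [0.013, 0.004, 0.007]
    - [0.013, 0.004, 0.007]
    - [0.013, 0.004, 0.007]
  turn:
    - [0, 0, 0]
    - [0, 0, 0]
    - [0, 0, 0]
    - [0, 0, 0]
    - [0, 0, 0]
    - [0, 0, 0]
    - [0, 0, 0]
    - [0, 0, 0]
    - [0, 0, 0]
    - [0, 0, 0]
  hand: [0, 0, 0, 0, 0, 0, 0, 0, 0, 0]

```text
time_s: 7.7
position: [0.5341, -0.1388, 0.0674]
tool_rot: [[0.833, 0.338, 0.438], [0.295, -0.941, 0.166], [0.469, -0.009, -0.883]]
ft_force: [-1.2, -0.4, -1.4]
grip_width: -0.0001
gripper_force: 1.0
```

```bash
python3 to.py "(-104,-45,66)"
```

```text
local mm [-104.9  -44.5   67.4] F [-1.2 -0.4 -1.4] t 7.7 q [-38.  28. 104.  39.  40.   4.]
(-104,-45,66) total units [0.   0.02 0.04]
```

Request:
drive_tool:
  offset:
    - [0.012, 0.003, 0.006]
    - [0.012, 0.003, 0.006]
    - [0.012, 0.003, 0.006]
    - [0.012, 0.003, 0.006]
    - [0.012, 0.003, 0.006]
    - [0.012, 0.003, 0.006]
    - [0, 0, 0]
    - [0, 0, 0]
    - [0, 0, 0]
    - [0, 0, 0]
  turn:
    - [0, 0, 0]
    - [0, 0, 0]
    - [0, 0, 0]
    - [0, 0, 0]
    - [0, 0, 0]
    - [0, 0, 0]
    - [0, 0, 0]
    - [0, 0, 0]
    - [0, 0, 0]
    - [0, 0, 0]
  hand: [0, 0, 0, 0, 0, 0, 0, 0, 0, 0]

```text
time_s: 8.95
position: [0.5373, -0.1384, 0.0675]
tool_rot: [[0.833, 0.338, 0.439], [0.295, -0.941, 0.166], [0.469, -0.009, -0.883]]
ft_force: [-1.9, -0.8, -0.3]
grip_width: -0.0001
gripper_force: 0.7
```

```bash
python3 to.py "(-104,-45,66)"
```

```text
local mm [-101.6  -44.5   67.5] F [-1.9 -0.8 -0.3] t 8.95 q [-38.  28. 104.  39.  40.   4.]
(-104,-45,66) total units [-0.07 -0.    0.  ]
```

Still only the tray's friction, so I'll keep creeping.

Request:
drive_tool:
  offset:
    - [0.012, 0.003, 0.006]
    - [0.012, 0.003, 0.006]
    - [0.012, 0.003, 0.006]
    - [0.012, 0.003, 0.006]
    - [0.012, 0.003, 0.006]
    - [0.012, 0.003, 0.006]
    - [0, 0, 0]
    - [0, 0, 0]
    - [0, 0, 0]
    - [0, 0, 0]
  turn:
    - [0, 0, 0]
    - [0, 0, 0]
    - [0, 0, 0]
    - [0, 0, 0]
    - [0, 0, 0]
    - [0, 0, 0]
    - [0, 0, 0]
    - [0, 0, 0]
    - [0, 0, 0]
    - [0, 0, 0]
  hand: [0, 0, 0, 0, 0, 0, 0, 0, 0, 0]

```text
time_s: 10.2
position: [0.5406, -0.138, 0.0676]
tool_rot: [[0.833, 0.338, 0.439], [0.295, -0.941, 0.166], [0.469, -0.009, -0.883]]
ft_force: [-1.8, -0.6, -0.9]
grip_width: 0.0
gripper_force: 0.7
```

```bash
python3 to.py "(-104,-45,66)"
```

```text
local mm [-98.3 -44.4  67.6] F [-1.8 -0.6 -0.9] t 10.2 q [-38.  28. 103.  39.  40.   5.]
(-104,-45,66) total units [-0.14 -0.02 -0.03]
```

Request:
drive_tool:
  offset:
    - [0.012, 0.003, 0.006]
    - [0.012, 0.003, 0.006]
    - [0.012, 0.003, 0.006]
    - [0.012, 0.003, 0.006]
    - [0.012, 0.003, 0.006]
    - [0.012, 0.003, 0.006]
    - [0, 0, 0]
    - [0, 0, 0]
    - [0, 0, 0]
    - [0, 0, 0]
  turn:
    - [0, 0, 0]
    - [0, 0, 0]
    - [0, 0, 0]
    - [0, 0, 0]
    - [0, 0, 0]
    - [0, 0, 0]
    - [0, 0, 0]
    - [0, 0, 0]
    - [0, 0, 0]
    - [0, 0, 0]
  hand: [0, 0, 0, 0, 0, 0, 0, 0, 0, 0]

```text
time_s: 11.45
position: [0.5439, -0.1376, 0.0676]
tool_rot: [[0.833, 0.338, 0.439], [0.295, -0.941, 0.166], [0.469, -0.009, -0.883]]
ft_force: [-1.2, -0.3, -0.1]
grip_width: -0.0001
gripper_force: 0.7
```

```bash
python3 to.py; python3 - <<'E'
from rig import *
import cv2
a=get_image("top"); cv2.imwrite("pics/c5.png",cv2.resize(a[120:270,220:420],(800,600),interpolation=cv2.INTER_CUBIC))
E
```

```text
local mm [-95.  -44.3  67.6] F [-1.2 -0.3 -0.1] t 11.45 q [-37.  28. 103.  38.  40.   5.]
```

View pics/c5.png

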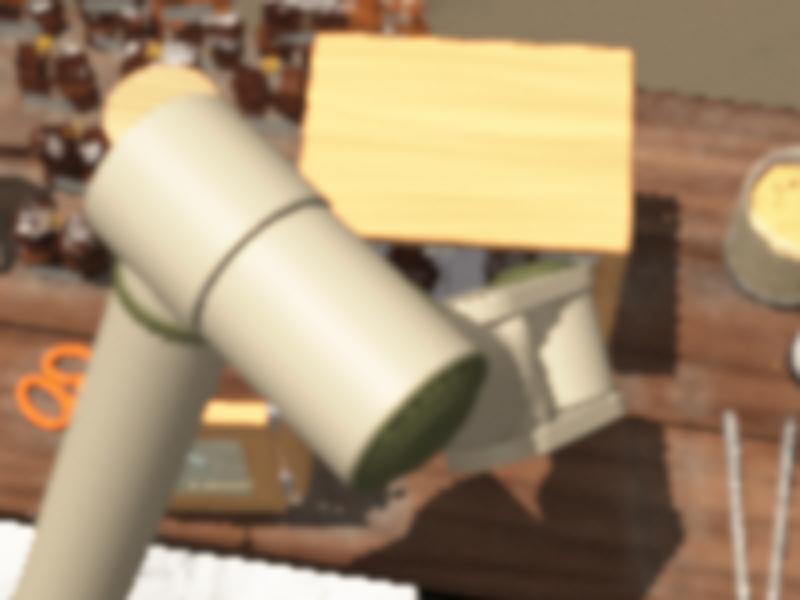

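The cupboard top hasn't moved (corners still at (300,235) and (632,250)), and the arm is clear of the leaves. I'll creep on.

Request:
drive_tool:
  offset:
    - [0.012, 0.003, 0.006]
    - [0.012, 0.003, 0.006]
    - [0.012, 0.003, 0.006]
    - [0.012, 0.003, 0.006]
    - [0.012, 0.003, 0.006]
    - [0.012, 0.003, 0.006]
    - [0.012, 0.003, 0.006]
    - [0, 0, 0]
    - [0, 0, 0]
    - [0, 0, 0]
  turn:
    - [0, 0, 0]
    - [0, 0, 0]
    - [0, 0, 0]
    - [0, 0, 0]
    - [0, 0, 0]
    - [0, 0, 0]
    - [0, 0, 0]
    - [0, 0, 0]
    - [0, 0, 0]
    - [0, 0, 0]
  hand: [0, 0, 0, 0, 0, 0, 0, 0, 0, 0]

```text
time_s: 12.75
position: [0.5454, -0.1374, 0.0672]
tool_rot: [[0.834, 0.339, 0.435], [0.295, -0.941, 0.166], [0.466, -0.01, -0.885]]
ft_force: [-23.6, -8.4, 8.9]
grip_width: 0.0001
gripper_force: 12.3
```

Tray home: firm stop at 23.6 N. I'll back off and rise.

Request:
drive_tool:
  offset:
    - [-0.1, -0.03, -0.05]
    - [-0.26, -0.08, -0.14]
    - [-0.4, -0.12, -0.2]
    - [-0.4, -0.12, -0.2]
    - [-0.4, -0.12, -0.2]
    - [0.45, 0, -0.85]
    - [0.45, 0, -0.85]
    - [0.45, 0, -0.85]
    - [0.45, 0, -0.85]
    - [0.45, 0, -0.85]
  turn:
    - [0, 0, 0]
    - [0, 0, 0]
    - [0, 0, 0]
    - [0, 0, 0]
    - [0, 0, 0]
    - [0, 0, 0]
    - [0, 0, 0]
    - [0, 0, 0]
    - [0, 0, 0]
    - [0, 0, 0]
  hand: [0, 0, 0, 0, 0, 0, 0, 0, 0, 0]

```text
time_s: 14.0
position: [0.4755, -0.1444, 0.2602]
tool_rot: [[0.832, 0.339, 0.439], [0.295, -0.941, 0.166], [0.469, -0.009, -0.883]]
ft_force: [0.7, 0.9, 0.3]
grip_width: 0.0001
gripper_force: 0.0
```

```bash
python3 to.py "(-200,60,330)"; python3 - <<'E'
from rig import *
import cv2
a=get_image("top"); cv2.imwrite("pics/c6.png",cv2.resize(a[120:270,220:420],(800,600),interpolation=cv2.INTER_CUBIC))
E
```

```text
local mm [-163.8  -44.3  260.2] F [0.7 0.9 0.3] t 14.0 q [-44.   7.  95.  27.  68.  18.]
(-200,60,330) total units [ 0.59 -2.76 -1.63]
```

View pics/c6.png

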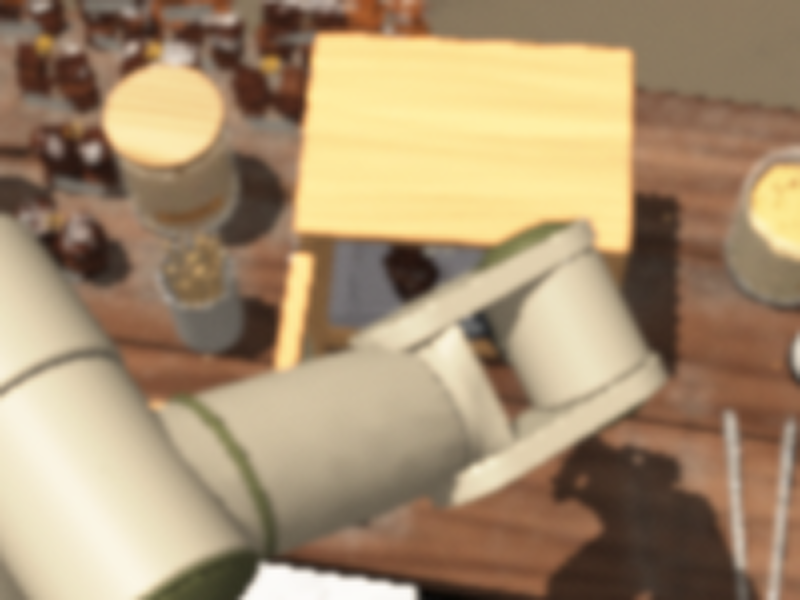

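The tray is home, and the cupboard and leaves sit where they were. Next I'll rise and turn the tool upright.

Request:
drive_tool:
  offset:
    - [0.45, 0, -0.85]
    - [0.45, 0, -0.85]
    - [0, 0, 0]
    - [0, 0, 0]
    - [0, 0, 0]
    - [0, 0, 0]
    - [0, 0, 0]
    - [0, 0, 0]
    - [0, 0, 0]
    - [0, 0, 0]
  turn:
    - [0, 0, 0]
    - [0, 0, 0]
    - [-0.58, 0, 1]
    - [-0.58, 0, 1]
    - [0, -1, 0]
    - [0, -1, 0]
    - [0, -1, 0]
    - [0, -0.8, 0]
    - [0, -0.8, 0]
    - [0, 0, 0]
  hand: [0, 0, 0, 0, 0, 0, 0, 0, 0, 0]

```text
time_s: 15.3
position: [0.4766, -0.1452, 0.335]
tool_rot: [[0.994, 0.105, 0.005], [0.105, -0.994, 0.002], [0.005, -0.001, -1.0]]
ft_force: [0.2, 0.0, -0.7]
grip_width: -0.0
gripper_force: 0.0
```

```bash
sed -i 's/\[.634,-.084\]/[.637,-.084]/' to.py; python3 -c "
from rig import observe;print(observe()['tool_rot'].round(3))"; python3 to.py "(-220,180,338)" "(-220,180,216)"
python3 - <<'E'
import numpy as np
r=108
for d in [95,90,75,60,45,30,20,14,10,8,6,4,2,0]:
    t=np.radians(d);m=np.array([-np.cos(t),np.sin(t)]);h=11*abs(m[0])+14.5*abs(m[1])
    P=np.array([-117,138])+r*np.array([-np.sin(t),-np.cos(t)])+m*h
    print(d,P.round(1))
E
```

```text
[[ 0.994  0.105  0.005]
 [ 0.105 -0.994  0.002]
 [ 0.005 -0.001 -1.   ]]
local mm [-165.8  -44.8  335. ] F [ 0.2  0.  -0.7] t 15.3 q [-31.  13.  70.   0.  97.  53.]
(-220,180,338) total units [-1.33 -5.63 -0.07]
(-220,180,216) total units [-1.34 -5.62  2.98]
95 [-223.2  162.8]
90 [-225.   152.5]
75 [-225.7  126.3]
60 [-219.6   99.6]
45 [-206.1   74.4]
30 [-185.5   52.9]
20 [-168.3   41.7]
14 [-156.9   36.6]
10 [-148.9   34. ]
8 [-144.8   32.8]
6 [-140.7   31.9]
4 [-136.5   31.1]
2 [-132.3   30.5]
0 [-128.   30.]
```

Request:
drive_tool:
  offset:
    - [-0.19, -0.8, 0]
    - [-0.19, -0.8, 0]
    - [-0.19, -0.8, 0]
    - [-0.19, -0.8, 0]
    - [-0.19, -0.8, 0]
    - [-0.19, -0.8, 0]
    - [-0.19, -0.8, 0]
    - [0, 0, 0.9]
    - [0, 0, 0.9]
    - [0, 0, 0]
  turn:
    - [0, 0, 0]
    - [0, 0, 0]
    - [0, 0, 0]
    - [0, 0, 0]
    - [0, 0, 0]
    - [0, 0, 0]
    - [0, 0, 0]
    - [0, 0, 0]
    - [0, 0, 0]
    - [0, 0, 0]
  hand: [0, 0, 0, 0, 0, 0, 0, 0, 0, 0]

```text
time_s: 16.55
position: [0.399, 0.072, 0.2621]
tool_rot: [[0.995, 0.103, 0.002], [0.103, -0.995, 0.002], [0.002, -0.002, -1.0]]
ft_force: [-0.2, 0.1, 1.0]
grip_width: -0.0
gripper_force: 0.0
```

```bash
python3 to.py "(-222,180,216)"; python3 - <<'E'
from rig import *
import cv2
a=get_image("scene"); cv2.imwrite("pics/c7.png",cv2.resize(a[120:320,200:460],(780,600),interpolation=cv2.INTER_CUBIC))
E
```

```text
local mm [-221.2  179.   262.1] F [-0.2  0.1  1. ] t 16.55 q [-7.  6. 91.  0. 83. 77.]
(-222,180,216) total units [-0.02 -0.02  1.15]
```

View pics/c7.png

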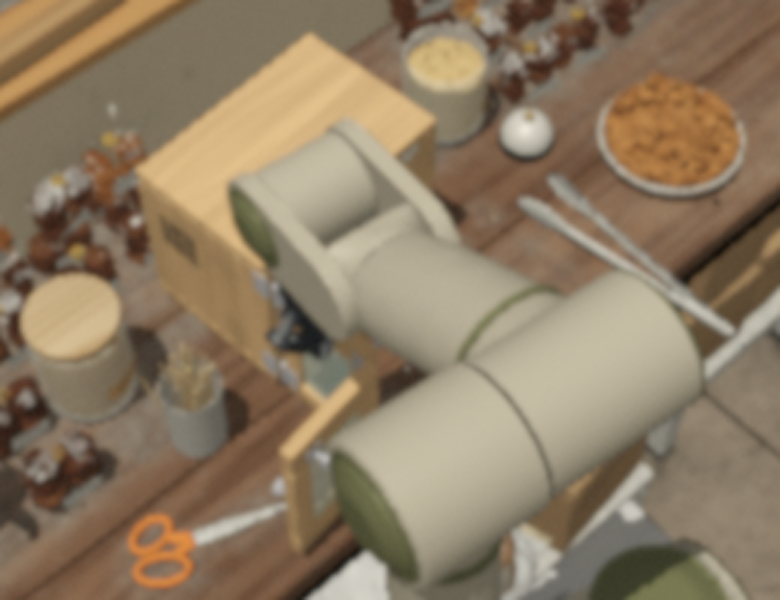

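The tool hangs in the corner between the leaves, with its tip near (315,345) in the crop. I'll descend and start pushing the inner leaf.

Request:
drive_tool:
  offset:
    - [0, 0, 0.6]
    - [0, 0, 0.55]
    - [-0.04, 0.3, 0]
    - [-0.04, 0.3, 0]
    - [0, 0.25, 0]
    - [0, 0.25, 0]
    - [0, 0.25, 0]
    - [0, 0.25, 0]
    - [0.07, 0.22, 0]
    - [0.07, 0.22, 0]
  turn:
    - [0, 0, 0]
    - [0, 0, 0]
    - [0, 0, 0]
    - [0, 0, 0]
    - [0, 0, 0]
    - [0, 0, 0]
    - [0, 0, 0]
    - [0, 0, 0]
    - [0, 0, 0]
    - [0, 0, 0]
  hand: [0, 0, 0, 0, 0, 0, 0, 0, 0, 0]

```text
time_s: 17.85
position: [0.4117, -0.0096, 0.2175]
tool_rot: [[0.995, 0.103, 0.005], [0.103, -0.995, 0.001], [0.005, -0.0, -1.0]]
ft_force: [-0.4, 0.2, 0.9]
grip_width: 0.0001
gripper_force: 0.3
```

```bash
python3 to.py "(-206,74,216)" "(-185.5,53,216)" "(-168,42,216)"
```

```text
local mm [-216.7   96.6  217.5] F [-0.4  0.2  0.9] t 17.85 q [-18.   8.  96.   0.  75.  66.]
(-206,74,216) total units [0.27 0.57 0.04]
(-185.5,53,216) total units [0.78 1.09 0.04]
(-168,42,216) total units [1.21 1.37 0.04]
```

Request:
drive_tool:
  offset:
    - [0.09, 0.19, 0]
    - [0.09, 0.19, 0]
    - [0.09, 0.19, 0]
    - [0.13, 0.13, 0]
    - [0.13, 0.13, 0]
    - [0.13, 0.13, 0]
    - [0.13, 0.13, 0]
    - [0.14, 0.1, 0]
    - [0.14, 0.1, 0]
    - [0.14, 0.08, 0]
  turn:
    - [0, 0, 0]
    - [0, 0, 0]
    - [0, 0, 0]
    - [0, 0, 0]
    - [0, 0, 0]
    - [0, 0, 0]
    - [0, 0, 0]
    - [0, 0, 0]
    - [0, 0, 0]
    - [0, 0, 0]
  hand: [0, 0, 0, 0, 0, 0, 0, 0, 0, 0]

```text
time_s: 19.1
position: [0.4656, -0.0587, 0.2178]
tool_rot: [[0.995, 0.103, 0.005], [0.103, -0.995, 0.001], [0.005, -0.0, -1.0]]
ft_force: [-0.7, 0.9, 0.2]
grip_width: -0.0002
gripper_force: 0.3
```

```bash
python3 to.py "(-157,36.6,216)" "(-149,34,216)" "(-136.5,31,216)"; python3 - <<'E'
from rig import *
import cv2
a=get_image("top"); cv2.imwrite("pics/c8.png",cv2.resize(a[120:270,220:420],(800,600),interpolation=cv2.INTER_CUBIC))
E
```

```text
local mm [-168.    42.3  217.8] F [-0.7  0.9  0.2] t 19.1 q [-22.  14.  88.   0.  77.  62.]
(-157,36.6,216) total units [0.27 0.14 0.05]
(-149,34,216) total units [0.47 0.21 0.05]
(-136.5,31,216) total units [0.79 0.28 0.05]
```

View pics/c8.png

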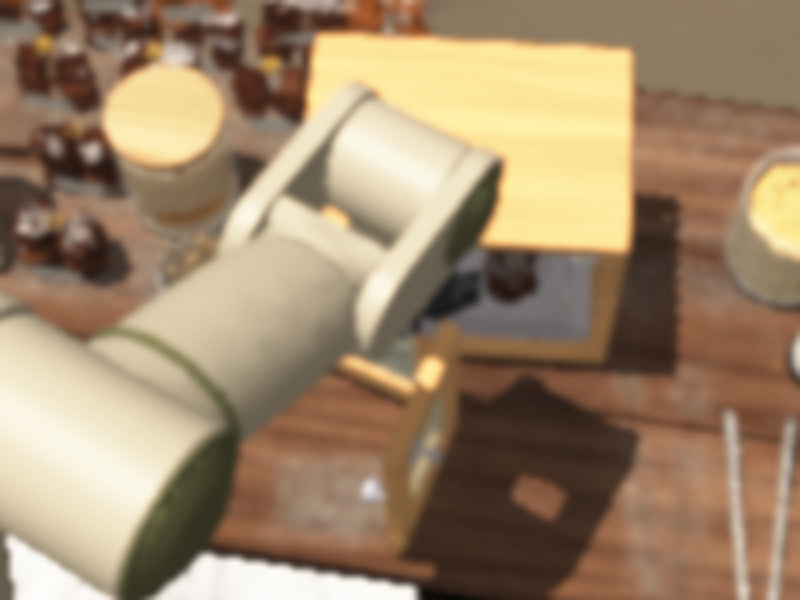

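The inner leaf is nearly shut, and the outer leaf sticks out towards the robot around (430,440). Now a slow approach to the catch.

Request:
drive_tool:
  offset:
    - [0.1, 0.05, 0]
    - [0.1, 0.05, 0]
    - [0.1, 0.04, 0]
    - [0.08, 0.03, 0]
    - [0.07, 0.03, 0]
    - [0.05, 0.01, 0]
    - [0.04, 0.01, 0]
    - [0.04, 0.01, 0]
    - [0.04, 0.01, 0]
    - [0.04, 0.01, 0]
  turn:
    - [0, 0, 0]
    - [0, 0, 0]
    - [0, 0, 0]
    - [0, 0, 0]
    - [0, 0, 0]
    - [0, 0, 0]
    - [0, 0, 0]
    - [0, 0, 0]
    - [0, 0, 0]
    - [0, 0, 0]
  hand: [0, 0, 0, 0, 0, 0, 0, 0, 0, 0]

```text
time_s: 20.4
position: [0.4926, -0.0658, 0.2179]
tool_rot: [[0.995, 0.103, 0.005], [0.103, -0.995, 0.001], [0.005, 0.0, -1.0]]
ft_force: [-0.2, 0.3, -0.7]
grip_width: -0.0
gripper_force: 0.2
```

```bash
python3 to.py
```

```text
local mm [-141.8   32.6  217.9] F [-0.2  0.3 -0.7] t 20.4 q [-21.  17.  84.   0.  79.  63.]
```

Request:
drive_tool:
  offset:
    - [0.025, 0.004, 0]
    - [0.025, 0.004, 0]
    - [0.025, 0.004, 0]
    - [0.025, 0.004, 0]
    - [0.025, 0.004, 0]
    - [0.025, 0.004, 0]
    - [0, 0, 0]
    - [0, 0, 0]
    - [0, 0, 0]
    - [0, 0, 0]
  turn:
    - [0, 0, 0]
    - [0, 0, 0]
    - [0, 0, 0]
    - [0, 0, 0]
    - [0, 0, 0]
    - [0, 0, 0]
    - [0, 0, 0]
    - [0, 0, 0]
    - [0, 0, 0]
    - [0, 0, 0]
  hand: [0, 0, 0, 0, 0, 0, 0, 0, 0, 0]

```text
time_s: 21.65
position: [0.4973, -0.0659, 0.2179]
tool_rot: [[0.995, 0.103, 0.002], [0.103, -0.995, 0.001], [0.002, -0.001, -1.0]]
ft_force: [-8.4, 0.3, 4.1]
grip_width: 0.0002
gripper_force: 4.3
```

```bash
python3 to.py
```

```text
local mm [-137.2   31.9  217.9] F [-8.4  0.3  4.1] t 21.65 q [-21.  18.  83.   0.  79.  63.]
```

Request:
drive_tool:
  offset:
    - [0.02, 0.002, 0]
    - [0.02, 0.002, 0]
    - [0.02, 0.002, 0]
    - [0.02, 0.002, 0]
    - [0.02, 0.002, 0]
    - [0, 0, 0]
    - [0, 0, 0]
    - [0, 0, 0]
    - [0, 0, 0]
    - [0, 0, 0]
  turn:
    - [0, 0, 0]
    - [0, 0, 0]
    - [0, 0, 0]
    - [0, 0, 0]
    - [0, 0, 0]
    - [0, 0, 0]
    - [0, 0, 0]
    - [0, 0, 0]
    - [0, 0, 0]
    - [0, 0, 0]
  hand: [0, 0, 0, 0, 0, 0, 0, 0, 0, 0]

```text
time_s: 22.9
position: [0.5026, -0.0661, 0.2179]
tool_rot: [[0.995, 0.103, 0.005], [0.103, -0.995, 0.001], [0.005, -0.0, -1.0]]
ft_force: [-1.9, 1.3, -1.0]
grip_width: 0.0001
gripper_force: 1.0
```

```bash
python3 to.py
```

```text
local mm [-131.9   31.2  217.9] F [-1.9  1.3 -1. ] t 22.9 q [-21.  18.  83.   0.  79.  63.]
```

The force dropped, so it has likely snapped in. A small follow-up will feel for the stop.

Request:
drive_tool:
  offset:
    - [0.018, 0, 0]
    - [0.018, 0, 0]
    - [0.018, 0, 0]
    - [0.018, 0, 0]
    - [0.018, 0, 0]
    - [0, 0, 0]
    - [0, 0, 0]
    - [0, 0, 0]
    - [0, 0, 0]
    - [0, 0, 0]
  turn:
    - [0, 0, 0]
    - [0, 0, 0]
    - [0, 0, 0]
    - [0, 0, 0]
    - [0, 0, 0]
    - [0, 0, 0]
    - [0, 0, 0]
    - [0, 0, 0]
    - [0, 0, 0]
    - [0, 0, 0]
  hand: [0, 0, 0, 0, 0, 0, 0, 0, 0, 0]

```text
time_s: 24.15
position: [0.5062, -0.0657, 0.218]
tool_rot: [[0.995, 0.103, 0.005], [0.103, -0.995, 0.001], [0.005, -0.0, -1.0]]
ft_force: [-0.2, 0.1, -0.6]
grip_width: -0.0005
gripper_force: 0.0
```

```bash
python3 to.py
```

```text
local mm [-128.3   31.3  218. ] F [-0.2  0.1 -0.6] t 24.15 q [-21.  18.  82.   0.  79.  63.]
```

Request:
drive_tool:
  offset:
    - [0.015, 0, 0]
    - [0.015, 0, 0]
    - [0.015, 0, 0]
    - [0.015, 0, 0]
    - [0.015, 0, 0]
    - [0.015, 0, 0]
    - [0, 0, 0]
    - [0, 0, 0]
    - [0, 0, 0]
    - [0, 0, 0]
  turn:
    - [0, 0, 0]
    - [0, 0, 0]
    - [0, 0, 0]
    - [0, 0, 0]
    - [0, 0, 0]
    - [0, 0, 0]
    - [0, 0, 0]
    - [0, 0, 0]
    - [0, 0, 0]
    - [0, 0, 0]
  hand: [0, 0, 0, 0, 0, 0, 0, 0, 0, 0]

```text
time_s: 25.4
position: [0.5083, -0.0655, 0.218]
tool_rot: [[0.995, 0.103, 0.001], [0.103, -0.995, 0.0], [0.001, -0.0, -1.0]]
ft_force: [-11.0, -1.5, 4.8]
grip_width: -0.0002
gripper_force: 4.9
```

```bash
python3 to.py; python3 - <<'E'
from rig import *
import cv2
a=get_image("top"); cv2.imwrite("pics/c9.png",cv2.resize(a[120:270,220:420],(800,600),interpolation=cv2.INTER_CUBIC))
E
```

```text
local mm [-126.2   31.3  218. ] F [-11.   -1.5   4.8] t 25.4 q [-21.  19.  82.   0.  80.  63.]
```

View pics/c9.png

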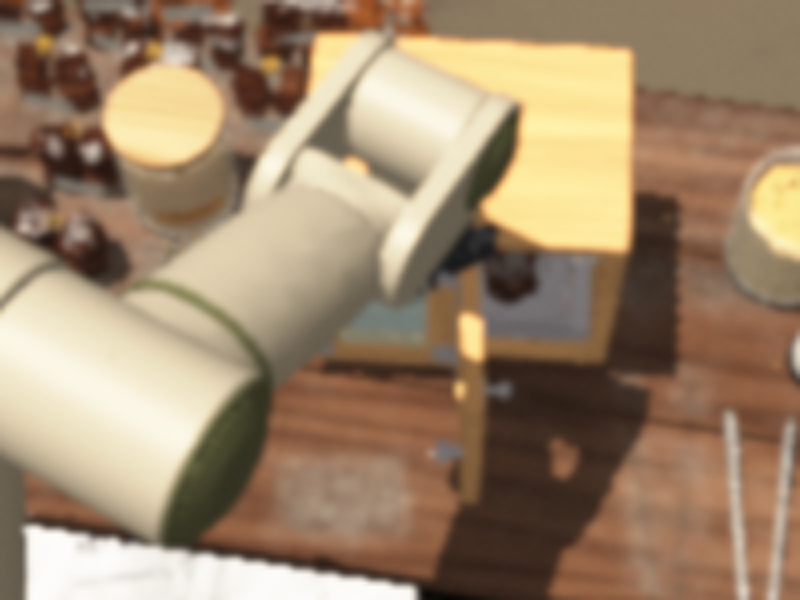

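The inner leaf sits on its stop (11 N) with its face closed across the left half, and the outer leaf stands straight out at about (470,400). Retreat along its left face and begin pushing it.

Request:
drive_tool:
  offset:
    - [-0.1, 0, 0]
    - [-0.4, 0, 0]
    - [-0.45, 0, 0]
    - [-0.45, 0, 0]
    - [-0.45, 0, 0]
    - [-0.45, 0, 0]
    - [0, 0.25, 0]
    - [0, 0.25, 0]
    - [0, 0.25, 0]
    - [0, 0.25, 0]
  turn:
    - [0, 0, 0]
    - [0, 0, 0]
    - [0, 0, 0]
    - [0, 0, 0]
    - [0, 0, 0]
    - [0, 0, 0]
    - [0, 0, 0]
    - [0, 0, 0]
    - [0, 0, 0]
    - [0, 0, 0]
  hand: [0, 0, 0, 0, 0, 0, 0, 0, 0, 0]

```text
time_s: 26.7
position: [0.4228, -0.1154, 0.2173]
tool_rot: [[0.995, 0.103, 0.005], [0.103, -0.995, 0.001], [0.005, -0.0, -1.0]]
ft_force: [0.0, 1.8, 0.6]
grip_width: -0.0001
gripper_force: 0.4
```

```bash
python3 to.py "(-213,-36,218)" "(-200,-60,218)" "(-181,-81,218)"
```

```text
local mm [-216.3   -9.8  217.3] F [0.  1.8 0.6] t 26.7 q [-31.  11.  92.   0.  76.  53.]
(-213,-36,218) total units [ 0.08  0.66 -0.02]
(-200,-60,218) total units [ 0.4   1.26 -0.01]
(-181,-81,218) total units [ 0.88  1.78 -0.01]
```

Request:
drive_tool:
  offset:
    - [0.03, 0.22, 0]
    - [0.03, 0.22, 0]
    - [0.03, 0.22, 0]
    - [0.1, 0.2, 0]
    - [0.1, 0.2, 0]
    - [0.1, 0.2, 0]
    - [0.12, 0.14, 0]
    - [0.12, 0.13, 0]
    - [0.12, 0.13, 0]
    - [0.13, 0.12, 0]
  turn:
    - [0, 0, 0]
    - [0, 0, 0]
    - [0, 0, 0]
    - [0, 0, 0]
    - [0, 0, 0]
    - [0, 0, 0]
    - [0, 0, 0]
    - [0, 0, 0]
    - [0, 0, 0]
    - [0, 0, 0]
  hand: [0, 0, 0, 0, 0, 0, 0, 0, 0, 0]

```text
time_s: 27.95
position: [0.4651, -0.182, 0.2177]
tool_rot: [[0.995, 0.103, 0.005], [0.103, -0.995, 0.001], [0.005, -0.0, -1.0]]
ft_force: [-0.3, 0.4, 0.1]
grip_width: -0.0001
gripper_force: 0.3
```

```bash
python3 to.py "(-164.6,-91.6,218)" "(-146,-99,218)" "(-138,-101,218)"
```

```text
local mm [-180.9  -80.4  217.7] F [-0.3  0.4  0.1] t 27.95 q [-35.  17.  84.   0.  79.  49.]
(-164.6,-91.6,218) total units [ 0.41  0.28 -0.01]
(-146,-99,218) total units [ 0.87  0.47 -0.  ]
(-138,-101,218) total units [ 1.07  0.52 -0.  ]
```

Request:
drive_tool:
  offset:
    - [0.13, 0.09, 0]
    - [0.14, 0.1, 0]
    - [0.14, 0.09, 0]
    - [0.14, 0.06, 0]
    - [0.12, 0.05, 0]
    - [0.1, 0.04, 0]
    - [0.09, 0.03, 0]
    - [0.06, 0.02, 0]
    - [0.05, 0.01, 0]
    - [0.04, 0.01, 0]
  turn:
    - [0, 0, 0]
    - [0, 0, 0]
    - [0, 0, 0]
    - [0, 0, 0]
    - [0, 0, 0]
    - [0, 0, 0]
    - [0, 0, 0]
    - [0, 0, 0]
    - [0, 0, 0]
    - [0, 0, 0]
  hand: [0, 0, 0, 0, 0, 0, 0, 0, 0, 0]

```text
time_s: 29.2
position: [0.5071, -0.1975, 0.2179]
tool_rot: [[0.995, 0.103, 0.005], [0.103, -0.995, 0.001], [0.005, -0.0, -1.0]]
ft_force: [0.4, -0.5, -0.6]
grip_width: -0.0002
gripper_force: 0.2
```

```bash
python3 to.py
```

```text
local mm [-140.6 -100.   217.9] F [ 0.4 -0.5 -0.6] t 29.2 q [-34.  22.  77.   0.  81.  50.]
```

Request:
drive_tool:
  offset:
    - [0.025, 0.002, 0]
    - [0.025, 0.002, 0]
    - [0.025, 0.002, 0]
    - [0.025, 0.002, 0]
    - [0.02, 0.002, 0]
    - [0.02, 0.002, 0]
    - [0.02, 0.002, 0]
    - [0.02, 0.002, 0]
    - [0, 0, 0]
    - [0, 0, 0]
  turn:
    - [0, 0, 0]
    - [0, 0, 0]
    - [0, 0, 0]
    - [0, 0, 0]
    - [0, 0, 0]
    - [0, 0, 0]
    - [0, 0, 0]
    - [0, 0, 0]
    - [0, 0, 0]
    - [0, 0, 0]
  hand: [0, 0, 0, 0, 0, 0, 0, 0, 0, 0]

```text
time_s: 30.45
position: [0.514, -0.1975, 0.2179]
tool_rot: [[0.995, 0.103, 0.005], [0.103, -0.995, 0.0], [0.005, 0.0, -1.0]]
ft_force: [-4.4, -1.0, 0.7]
grip_width: 0.0002
gripper_force: 2.1
```

```bash
python3 to.py
```

```text
local mm [-133.8 -100.7  217.9] F [-4.4 -1.   0.7] t 30.45 q [-33.  22.  76.   0.  82.  51.]
```

Request:
drive_tool:
  offset:
    - [0.02, 0.002, 0]
    - [0.02, 0.002, 0]
    - [0.02, 0.002, 0]
    - [0.02, 0.002, 0]
    - [0.02, 0.002, 0]
    - [0, 0, 0]
    - [0, 0, 0]
    - [0, 0, 0]
    - [0, 0, 0]
    - [0, 0, 0]
  turn:
    - [0, 0, 0]
    - [0, 0, 0]
    - [0, 0, 0]
    - [0, 0, 0]
    - [0, 0, 0]
    - [0, 0, 0]
    - [0, 0, 0]
    - [0, 0, 0]
    - [0, 0, 0]
    - [0, 0, 0]
  hand: [0, 0, 0, 0, 0, 0, 0, 0, 0, 0]

```text
time_s: 31.7
position: [0.5182, -0.1974, 0.218]
tool_rot: [[0.995, 0.103, 0.005], [0.103, -0.995, 0.001], [0.005, -0.0, -1.0]]
ft_force: [-1.0, -0.2, 0.2]
grip_width: -0.0002
gripper_force: 0.0
```

```bash
python3 to.py
```

```text
local mm [-129.5 -101.   218. ] F [-1.  -0.2  0.2] t 31.7 q [-33.  23.  75.   0.  82.  51.]
```

Snapped. I'll feel for the stop.

Request:
drive_tool:
  offset:
    - [0.018, 0, 0]
    - [0.018, 0, 0]
    - [0.018, 0, 0]
    - [0.018, 0, 0]
    - [0.018, 0, 0]
    - [0.018, 0, 0]
    - [0, 0, 0]
    - [0, 0, 0]
    - [0, 0, 0]
    - [0, 0, 0]
  turn:
    - [0, 0, 0]
    - [0, 0, 0]
    - [0, 0, 0]
    - [0, 0, 0]
    - [0, 0, 0]
    - [0, 0, 0]
    - [0, 0, 0]
    - [0, 0, 0]
    - [0, 0, 0]
    - [0, 0, 0]
  hand: [0, 0, 0, 0, 0, 0, 0, 0, 0, 0]

```text
time_s: 32.95
position: [0.5213, -0.1971, 0.218]
tool_rot: [[0.995, 0.103, 0.002], [0.103, -0.995, 0.001], [0.002, -0.0, -1.0]]
ft_force: [-7.3, -0.1, 2.8]
grip_width: -0.0001
gripper_force: 4.1
```

```bash
python3 to.py
```

```text
local mm [-126.4 -101.   218. ] F [-7.3 -0.1  2.8] t 32.95 q [-33.  23.  75.   0.  82.  51.]
```

The outer leaf stops in the same plane as the inner one (−126.4 against −126.2 mm), so both are shut. Retreat.

Request:
drive_tool:
  offset:
    - [-0.1, 0, 0]
    - [-0.4, 0, 0]
    - [-0.5, 0, 0]
    - [-0.5, 0, -0.4]
    - [-0.5, 0, -0.5]
    - [0, 0, -0.5]
    - [0, 0, -0.5]
    - [0, 0, 0]
    - [0, 0, 0]
    - [0, 0, 0]
  turn:
    - [0, 0, 0]
    - [0, 0, 0]
    - [0, 0, 0]
    - [0, 0, 0]
    - [0, 0, 0]
    - [0, 0, 0]
    - [0, 0, 0]
    - [0, 0, 0]
    - [0, 0, 0]
    - [0, 0, 0]
  hand: [0, 0, 0, 0, 0, 0, 0, 0, 0, 0]

```text
time_s: 34.2
position: [0.4424, -0.2051, 0.2927]
tool_rot: [[0.995, 0.103, 0.004], [0.103, -0.995, 0.002], [0.004, -0.001, -1.0]]
ft_force: [-0.2, 0.7, -0.1]
grip_width: 0.0002
gripper_force: 0.0
```

```bash
python3 to.py; python3 -c "
from rig import env;print(env.close_job())"
```

```text
local mm [-205.7 -101.   292.7] F [-0.2  0.7 -0.1] t 34.2 q [-39.  13.  77.   0.  90.  45.]
the job is handed in; nothing more can be done
None
```

I handed the job in at about 34 s with the tray home and both leaves clicked shut, inner then outer, judged by forces and stop positions. I took no final picture, got no verdict, and viewed 11 pictures, one over the limit of 10.

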